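# Show the desk stamp's rubber face to the inspection camera

## Task

Pull the knob of the stamp holder's sprung catch out to its stop (it stays there), then lift the red-handled stamp out of the holder and present it to the small white desk camera: its rubber underside centred straight in front of the lens at 11 cm from it and square to it, with the long side of the stamp's base level. Finish while still holding the stamp there in the gripper, steady and in the air, with nothing put down; do not disturb the ink pad, tape measure and pen lying around.

Things in the scene. Friction and masses are not known exactly. Their poses are not given: they have to be found in the camera images.
- holder: Fixed grey stamp holder, base plate 150 x 60 x 8 mm (x from -115 to +35 mm). Origin: under the pocket's centre, on the worktop; z up; place and yaw vary. The stamp stands in the pocket, its underside 7 mm above the worktop, rim 5.5 mm high, 2 mm play, its long side along the holder's x. On the -x side is the catch in a guide 34 mm high (x -57 to -31 mm).
- catch (a joint): Sprung slide of the holder, m: 0 = shut (its steel tongue lies over one end of the stamp's base and locks it down), 0.030 = pulled out to its stop. It slides along the holder's -x axis, away from the stamp. Pulling takes 4 to 5 N against spring and friction; it stays where it is left. Starts at 0 to 0.004.
- catch_knob (a point): Centre of the upright black knob of the catch (yellow dot on top), a rounded block 16 mm (along the slide) x 18 mm x 30 mm tall, its top 60 mm above the worktop; moves with the catch. Shut, it is 68 mm from the stamp's axis, pulled out 98 mm. x is along the holder's x.
- stamp_mid (a point): Centre of the hand stamp, half-way up (35 mm above its underside). Black base 24 (x) x 44 (y) x 15 mm tall; on it a round red handle: neck 14 mm thick from 15 to 33 mm, grip up to 22 mm thick from 33 to 70 mm above the underside (take it there). z points up the handle, y along the base's long side. About 45 g.
- stamp_face (a point): Centre of the stamp's rubber underside (its lowest face), 35 mm below stamp_mid along the stamp's own axis.
- lens (a point): Centre of the lens of the small white desk camera (head 42 x 56 x 26 mm on a black foot 90 x 66 mm, fixed, under 85 mm high; place and yaw vary), 62 mm above the worktop. Its z axis is the line of sight out of the lens: it rises at a slant, 30 degrees from vertical, leaning to the camera's front, roughly towards the robot. Its y axis is level, along the head's long side.
- view_point (a point): The point in the air 110 mm straight in front of the lens along its line of sight (about 157 mm above the worktop), where the centre of the stamp's underside is to be held, facing the lens: the stamp's z axis along the line of sight (away from the lens), its y axis (either way round) along the lens's y.
- ink_pad: Blue closed ink pad, 64 x 92 x 16 mm, bystander, origin under its centre.
- tape_measure: Yellow round tape measure, 58 x 69 x 22 mm, bystander, origin under its centre.
- pen: White ballpoint pen lying flat, 145 mm long, 9 mm high, along its y axis, bystander, origin under its centre.
Not all that is in view belongs to the job. Leave any green or turquoise look-alike of the part that bears stamp_mid alone.

How it is judged:
By the outcome, as a careful person would: the job done as asked, in the order asked, and still so for the second after the job is handed in, while the arm keeps its last pose, push and grip.
It also fails if it takes over 40 s, if anything falls off the work surface, if the arm or the gripper's body presses on something with over 40 N, if the wrist force passes 120 N, or if a joint passes its speed limit or range.

## Robot

A 6-joint arm with a two-finger parallel gripper is mounted at the origin on a cart in front of the work surface, level with it; the furniture and walls round the work are solid. World frame = base frame: x ahead of the robot, y to its left, z up, the work surface at z = 0. Lengths are in m, angles in rad, forces in N, time in s.
With the tool pointing down it reaches from about 0.3 to 0.875 m from the base axis. Payload 6.4 kg.
Tool frame: the origin (TCP) lies between the finger pads; the fingertips stand 19 mm ahead of it and the grasp point (between the pads) is the TCP (ctrl.tips_ahead is the z of the fingertips in the tool frame, in m); z points along the fingers, y is the line along which they close (so a half turn about z gives the same grasp; the last joint's range is limited). The gripper opens to 85 mm and grips with 20 to 120 N. Pads are 22 mm wide; open, the fingers measure 114 mm over their backs; the gripper's body (76 mm by 85 mm) begins 54 mm behind the grasp point. The pads swing forward as they close: fully open they stand 13 mm farther back than shut.
Start: joints at [1.008, 0.181, 1.607, -0, 1.354, -0.206], TCP at [0.201, 0.539, 0.25] pointing down, gripper open.
Joint ranges: [-2.99, 2.99], [-0.89, 2.07], [0.3, 2.58], [-1.14, 4.28], [0, 2.63], [-3.12, 3.12]. Speed limits (rad/s): [2.57, 2.57, 3.01, 3.14, 3.14, 3.14].

## Interface

Orientations are given as a unit quaternion [w, x, y, z].
In Python, from bench import readout, vision, ctrl gives the robot as it stands.
- The arm moves only by the tool play_rows, never from a script. Its arguments are lists of equal length, an entry for each row: "xyz": the shift along the tool's x, y, z in mm, a list of three; "rot": the turn, a rotation vector about the tool's x, y, z in rad, a list of three; "grip": the opening, from 0 (shut) to 1 (fully open). In form: {"xyz": [[x, y, z], ...], "rot": [[rx, ry, rz], ...], "grip": [grip, ...]}. A call has exactly 10 rows; each row is the pose to reach, as a shift and turn from the pose commanded when the call began, along the tool's axes at that moment; what a row does not reach only later rows make up. A row lasts 1/8 s, in which the tool goes at most 62.5 mm and 10.7 degrees, less where a joint would pass 70% of its speed; a pose out of reach is approached as far as the arm can. A call with a gripper value outside its range is refused whole. The fingers move at their own pace and stop on an object; the grip force is fixed at half the most. Time passes only in rows, so rows that repeat a pose let the fingers close, or fill a call up. It gives the time, the measured TCP pose, the force, the opening and the grip force at its end, in the units of the state.
- readout.get_obs(): the state, without advancing time (a new reading comes with each control period).
- vision.camera(name): name is "scene" or "top" or "wrist"; returns a dict with "color" (400x640x3 uint8, red, green, blue), "depth" (400x640 float32, m along the optical axis (not along the pixel's ray), 0 where there is no reading), "camera_matrix" (3x3 intrinsics, pixels), "extrinsics" (4x4, takes a point from camera to world coordinates); the wrist camera has in their place "hand_eye" (4x4, takes a point from camera to tool coordinates, whose origin is the TCP and whose axes are the flange's). Camera axes: x right, y down, z forward; pixel columns grow to the right and rows downward; lengths in m; the calibration is good to about 2 mm. A picture is of the moment at which its call begins: read the wrist's pose just before it.
- ctrl.hand_in(): hands the job in; it is judged then, once.
The state is a dict: "time_s": time; "q": joint angles; "dq": joint speeds; "joint_efforts": joint torques, N m; "eef_pos": TCP position; "eef_rot": TCP orientation; "wrist_force": force on the tool from outside, world axes, zero at the start; "torque": the same for the moment, N m; "opening": opening from 0.0 (shut) to 1.0 (fully open); "grasp_force": force on a finger pad.
Only numpy, scipy, OpenCV 4.12 (cv2) and the standard library are available. Lean on these libraries where they do the work, as an engineer would, in place of code of your own. Each camera call takes 0.05 s, during which the arm holds its last target. There are 200 camera calls.

## Working session

There is one attempt and no reset: what is moved stays moved. The work goes in short steps, Python scripts to look and compute and a tool call to move; the robot and the scene stay as the last step left them, time stands still between calls to the robot, and variables do not carry over. Pictures are saved under pics/ and viewed, at most 10 in all, crops included, and the job is handed in when it is done.

Besides the shell and the picture viewer there is one more tool, called after "Call:" in YAML: its name, and indented under it one key for each argument. play_rows: Moves the arm, as the interface text tells. Its arguments: {"type":"object","properties":{"xyz":{"type":"array","items":{"type":"array","items":{"type":"number"}}},"rot":{"type":"array","items":{"type":"array","items":{"type":"number"}}},"grip":{"type":"array","items":{"type":"number"}}},"required":["xyz","rot","grip"]}

```bash
mkdir -p pics; ls
python3 - <<'E'
from bench import readout, vision, ctrl
import cv2,numpy as np
o=readout.get_obs(); print({k:np.round(v,3).tolist() for k,v in o.items()}, ctrl.tips_ahead)
for n in ['scene','top']:
    d=vision.camera(n); cv2.imwrite(f'pics/{n}1.png',d['color'][:,:,::-1]); np.savez(f'{n}1.npz',**d)
    print(n,d['camera_matrix'].round(1).tolist(),d['extrinsics'].round(3).tolist())
E
```

```text
pics
{'time_s': 0.0, 'q': [1.008, 0.182, 1.608, 0.0, 1.354, -0.206], 'dq': [0.001, 0.001, -0.001, 0.001, -0.001, 0.001], 'joint_efforts': [0.0, -44.489, -35.133, -0.0, 0.009, 0.0], 'eef_pos': [0.201, 0.538, 0.249], 'eef_rot': [-0.0, 0.177, 0.984, -0.001], 'wrist_force': [0.288, -0.017, -0.354], 'torque': [0.038, -0.021, -0.008], 'grasp_force': 0.0, 'opening': 0.998} 0.019
scene [[420.3, 0.0, 319.5], [0.0, 420.3, 201.8], [0.0, 0.0, 1.0]] [[0.693, -0.543, 0.474, 0.142], [-0.721, -0.522, 0.457, -0.195], [-0.001, -0.658, -0.753, 0.752], [0.0, 0.0, 0.0, 1.0]]
top [[409.9, 0.0, 322.9], [0.0, 409.9, 193.6], [0.0, 0.0, 1.0]] [[-0.122, -0.972, 0.199, 0.363], [-0.993, 0.118, -0.03, 0.214], [0.005, -0.201, -0.98, 1.014], [0.0, 0.0, 0.0, 1.0]]
```

View pics/scene1.png

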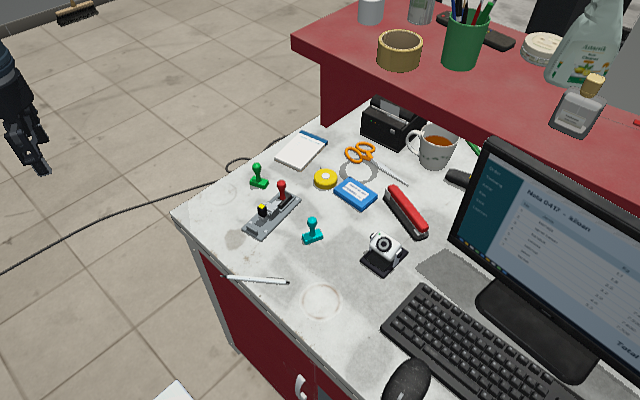

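View pics/top1.png

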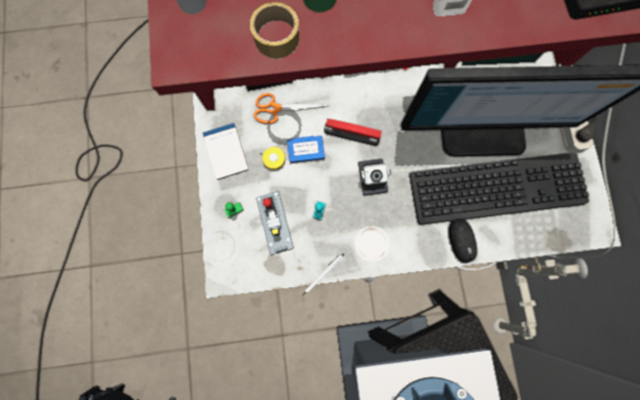

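The scene picture shows the red stamp at (282,190), the knob's yellow dot at (262,210), and the desk camera at (382,245). In the top picture they are at (268,202), (276,232) and (374,176). The green and turquoise stamps are look-alikes.

```bash
cat > h.py <<'E'
import numpy as np,cv2
from scipy.spatial.transform import Rotation as R
def cloud(d,T=None):
    K=np.array(d['camera_matrix']);E=np.array(d['extrinsics']) if T is None else T
    z=d['depth'];v,u=np.mgrid[:z.shape[0],:z.shape[1]]
    P=np.stack([(u-K[0,2])/K[0,0]*z,(v-K[1,2])/K[1,1]*z,z],-1)
    return P@E[:3,:3].T+E[:3,3]
def pose(o):
    T=np.eye(4);q=o['eef_rot'];T[:3,:3]=R.from_quat([q[1],q[2],q[3],q[0]]).as_matrix();T[:3,3]=o['eef_pos'];return T
def hsv(d): return cv2.cvtColor(np.ascontiguousarray(d['color']),cv2.COLOR_RGB2HSV).astype(int)
def mask(d,name):
    h,s,v=np.moveaxis(hsv(d),-1,0)
    return {'red':((h<8)|(h>172))&(s>130)&(v>60),'yel':(h>20)&(h<35)&(s>140)&(v>100),'white':(s<30)&(v>190)}[name]
E
python3 - <<'E'
from h import *
for n,rr in [('scene',[('red',(270,296,175,206)),('yel',(252,275,198,220))]),('top',[('red',(260,276,192,212)),('yel',(265,285,224,240))])]:
    d=dict(np.load(n+'1.npz'));P=cloud(d)
    for c,(a,b,e,f) in rr:
        m=np.zeros(P.shape[:2],bool);m[e:f,a:b]=1;m&=mask(d,c)&(d['depth']>0)
        p=P[m];print(n,c,len(p),p.mean(0).round(3),p.min(0).round(3),p.max(0).round(3), np.median(p[p[:,2]>p[:,2].max()-.01],0).round(3))
    a,b,e,f=(360,405,225,275) if n=='scene' else (355,392,155,198)
    p=P[e:f,a:b].reshape(-1,3);
    for lo,hi in((.008,.03),(.035,.1)):
        q=p[(p[:,2]>lo)&(p[:,2]<hi)];print(' cam',len(q),q.mean(0).round(3),q.min(0).round(3),q.max(0).round(3))
    K=d['camera_matrix']
    # pick holder plate
    a,b,e,f=(235,305,190,242) if n=='scene' else (255,297,190,256)
    q=P[e:f,a:b].reshape(-1,3);q=q[(q[:,2]>.005)&(q[:,2]<.04)];w,v=np.linalg.eigh(np.cov(q[:,:2].T));print(' holder',q.mean(0).round(3),v[:,1].round(3))
E
```

```text
scene red 120 [0.548 0.316 0.058] [0.539 0.309 0.021] [0.558 0.326 0.08 ] [0.548 0.316 0.075]
scene yel 22 [0.481 0.308 0.06 ] [0.476 0.302 0.058] [0.486 0.314 0.062] [0.48  0.308 0.06 ]
 cam 526 [0.576 0.05  0.011] [0.55  0.02  0.008] [0.638 0.087 0.03 ]
 cam 656 [0.587 0.05  0.058] [0.57  0.017 0.036] [0.612 0.091 0.071]
 holder [0.503 0.303 0.014] [-0.997 -0.083]
top red 65 [0.55  0.317 0.067] [0.542 0.309 0.021] [0.567 0.327 0.081] [0.55  0.318 0.076]
top yel 23 [0.481 0.308 0.061] [0.475 0.302 0.058] [0.485 0.314 0.063] [0.481 0.307 0.061]
 cam 353 [0.59  0.057 0.011] [0.552 0.022 0.008] [0.641 0.088 0.023]
 cam 469 [0.591 0.056 0.06 ] [0.571 0.017 0.035] [0.616 0.091 0.073]
 holder [0.507 0.312 0.013] [-0.989 -0.145]
```

```bash
cat >> h.py <<'E'
def rel(pos,Rt,o=None):
    "shift mm / rotvec in current tool axes to reach pos,Rt (uses measured pose)"
    from bench import readout
    T=pose(o or readout.get_obs())
    print('xyz',(T[:3,:3].T@(np.array(pos)-T[:3,3])*1000).round(1).tolist(),'rot',R.from_matrix(T[:3,:3].T@Rt).as_rotvec().round(4).tolist())
def rot(y,z):
    z=np.array(z,float);z/=np.linalg.norm(z);y=np.array(y,float);y-=z*(y@z);y/=np.linalg.norm(y);return np.stack([np.cross(y,z),y,z],1)
E
python3 - <<'E'
from h import *
from bench import vision
d=vision.camera('wrist');print(np.array(d['hand_eye']).round(3),d['camera_matrix'])
Rt=rot([-.13,.99,0],[0,0,-1]);rel([.48,.09,.25],Rt)
E
```

```text
[[-0.    -0.951 -0.31   0.081]
 [ 1.    -0.     0.     0.001]
 [-0.001 -0.31   0.951 -0.123]
 [ 0.     0.     0.     1.   ]] [[314.3774615    0.         314.28657518]
 [  0.         314.3774615  198.97249317]
 [  0.           0.           1.        ]]
xyz [-418.4, -322.6, -0.1] rot [-0.0013, -0.0006, -0.4873]
```

Call:
play_rows:
  xyz:
    - [-50,-38,0]
    - [-100,-77,0]
    - [-150,-115,0]
    - [-200,-154,0]
    - [-250,-192,0]
    - [-300,-231,0]
    - [-350,-270,0]
    - [-400,-308,0]
    - [-450,-335,0]
    - [-450,-335,0]
  rot:
    - [0,0,-0.06]
    - [0,0,-0.12]
    - [0,0,-0.18]
    - [0,0,-0.24]
    - [0,0,-0.3]
    - [0,0,-0.36]
    - [0,0,-0.42]
    - [0,0,-0.487]
    - [0,0,-0.487]
    - [0,0,-0.487]
  grip: [1,1,1,1,1,1,1,1,1,1]

```text
time_s: 1.4
eef_pos: [0.5074, 0.0642, 0.25]
eef_rot: [0.0, -0.062, 0.998, -0.0]
wrist_force: [0.1, 0.8, -0.2]
opening: 1.003
grasp_force: 0.0
```

```bash
cat > snap.py <<'E'
import sys
from h import *
from bench import readout,vision
o=readout.get_obs();d=vision.camera('wrist');T=pose(o)@np.array(d['hand_eye'])
d['extrinsics']=T;np.savez(sys.argv[1]+'.npz',**d);cv2.imwrite(f'pics/{sys.argv[1]}.png',d['color'][:,:,::-1])
print(o['time_s'],np.round(o['eef_pos'],4),np.round(o['eef_rot'],4),np.round(o['q'],3))
E
python3 snap.py w1
```

```text
1.4 [0.5074 0.0642 0.25  ] [ 1.000e-04 -6.240e-02  9.981e-01 -4.000e-04] [-1.060e-01  3.800e-02  1.765e+00 -1.000e-03  1.339e+00 -1.802e+00]
```

View pics/w1.png

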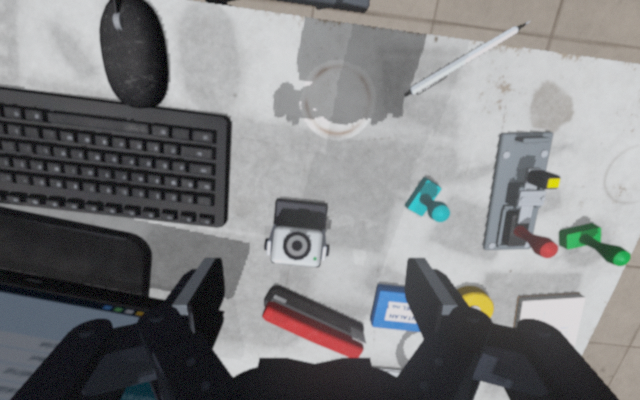

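The wrist view shows the desk camera with its lens at (297,245) and the foot above it. The holder is on the right, with the red stamp at (540,242) and the yellow dot at (552,183).

```bash
cat > fit.py <<'E'
from h import *
import sys
d=dict(np.load(sys.argv[1]+'.npz'));P=cloud(d)
a,b,e,f=map(int,sys.argv[2:6])
S=np.zeros(P.shape[:2],bool);S[e:f,a:b]=1
W=S&(P[...,2]>.035)&(P[...,2]<.1)
h=hsv(d);white=W&(h[...,2]>140)&(h[...,1]<40)
p=P[white];print('n',len(p),p.min(0).round(3),p.max(0).round(3))
# ransac plane
rng=np.random.default_rng(0);best=None
for _ in range(500):
    q=p[rng.choice(len(p),3,False)];n=np.cross(q[1]-q[0],q[2]-q[0]);n/=np.linalg.norm(n)+1e-12
    k=abs((p-q[0])@n)<.0015
    if best is None or k.sum()>best.sum(): best=k
q=p[best];c=q.mean(0);n=np.linalg.svd(q-c)[2][2];n*=np.sign(n[2])
print('front',len(q),c.round(4),'n',n.round(3),'tilt',np.degrees(np.arccos(n[2])).round(1),'yaw',np.degrees(np.arctan2(n[1],n[0])).round(1))
r=cv2.minAreaRect(((q-c)@np.stack([np.cross(n,[0,0,1])/np.linalg.norm(np.cross(n,[0,0,1])),np.cross(np.cross(n,[0,0,1]),n)/np.linalg.norm(np.cross(n,[0,0,1]))],1)*1000).astype(np.float32));print('face rect mm',np.round(r[0],1),np.round(r[1],1),round(r[2],1))
m=white.astype(np.uint8);ys,xs=np.nonzero(m);r=cv2.minAreaRect(P[W][:,:2].astype(np.float32)*1000);print('head xy rect',np.round(r[0],1),np.round(r[1],1),round(r[2],2))
F=S&(P[...,2]>.005)&(P[...,2]<.03)&(h[...,2]<110);r=cv2.minAreaRect(P[F][:,:2].astype(np.float32)*1000);print('foot rect',np.round(r[0],1),np.round(r[1],1),round(r[2],2))
E
python3 fit.py w1 260 335 192 275
python3 - <<'E'
from h import *
d=dict(np.load('w1.npz'));P=cloud(d);print('lens px',P[245,297].round(4),P[236:254:4,290:304:4,2].round(3))
im=cv2.resize(d['color'][185:285,245:345,::-1],(600,600),interpolation=cv2.INTER_CUBIC);cv2.imwrite('pics/c1.png',im)
E
```

```text
n 1342 [0.57  0.018 0.04 ] [0.607 0.089 0.068]
front 827 [0.5875 0.0546 0.0582] n [-0.496 -0.008  0.868] tilt 29.7 yaw -179.0
face rect mm [ 0.  -1.1] [64.7 37.7] 0.2
head xy rect [588.5  55.1] [73.7 37.7] 89.82
foot rect [568.5  55. ] [36.5 64.9] 1.57
lens px [0.5834 0.0556 0.0617] [[0.055 0.057 0.056 0.055]
 [0.058 0.061 0.059 0.06 ]
 [0.062 0.063 0.062 0.062]
 [0.065 0.063 0.063 0.063]
 [0.066 0.066 0.066 0.065]]
```

View pics/c1.png

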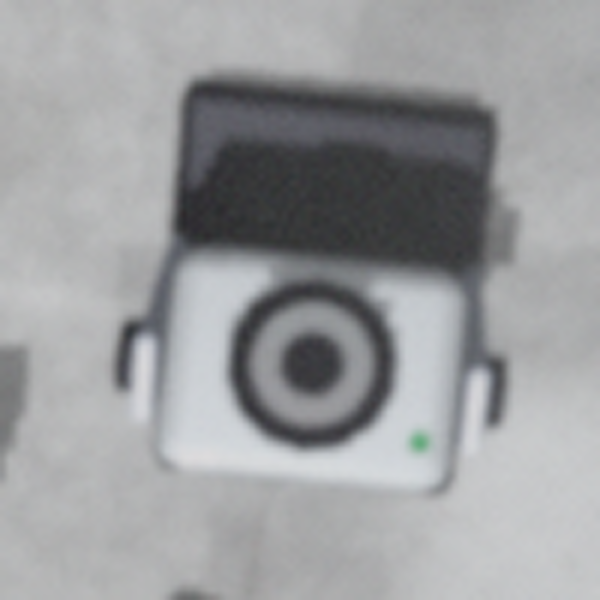

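The crop shows the lens at (312,362), which is image pixel (296.6,244.9). The head's front edges run slightly downwards to the right.

Run:
```python
from h import *
d=dict(np.load('w1.npz'));E=d['extrinsics'];K=d['camera_matrix']
def ray(c): u,v=245+(c[0]+.5)/6-.5,185+(c[1]+.5)/6-.5; return E[:3,:3]@np.array([(u-K[0,2])/K[0,0],(v-K[1,2])/K[1,1],1]),E[:3,3]
def hit(c,p0,n): r,o=ray(c);return o+r*((p0-o)@n)/(r@n)
n=np.array([-.498,-.015,.866]);c=np.array([.5875,.0546,.0582])
L=[hit(q,c,n) for q in [(168,462),(440,490),(185,252),(465,268)]]
for a,b in((0,1),(2,3)): v=L[b]-L[a];print('head',L[a].round(4),L[b].round(4),np.degrees(np.arctan2(v[1],v[0])).round(2))
P=cloud(d);print('foot z',P[200:206,280:325:10,2].round(3))
f=[hit(q,np.array([0,0,.010]),np.array([0,0,1.])) for q in [(195,90),(485,112)]];v=f[1]-f[0];print('foot',np.array(f).round(4),np.degrees(np.arctan2(v[1],v[0])))
print('lens on z=.062',hit((312,362),np.array([0,0,.062]),np.array([0,0,1.])).round(4))
```

```text
head [0.6039 0.0312 0.0672] [0.6032 0.0811 0.0677] 90.83
head [0.5707 0.0292 0.0481] [0.5677 0.0814 0.0473] 93.24
foot z [[ 0.006  0.006  0.004 -0.001 -0.001]
 [ 0.008  0.006  0.008  0.003 -0.   ]
 [ 0.007  0.008  0.007  0.004  0.003]
 [ 0.007  0.009  0.008  0.006  0.006]
 [ 0.007  0.007  0.009  0.007  0.007]
 [ 0.009  0.008  0.008  0.008  0.007]]
foot [[0.5518 0.0251 0.01  ]
 [0.5491 0.0839 0.01  ]] 92.58543297828902
lens on z=.062 [0.5833 0.0551 0.062 ]
```

```bash
cat > hold.py <<'E'
from h import *
import sys
d=dict(np.load(sys.argv[1]+'.npz'));P=cloud(d)
S=(abs(P[...,0]-.50)<.13)&(abs(P[...,1]-.31)<.04)&(d['depth']>0)
y=P[S&mask(d,'yel')&(P[...,2]>.05)&(P[...,2]<.07)];r=P[S&mask(d,'red')&(P[...,2]>.02)&(P[...,2]<.09)]
print('yel',len(y),np.median(y,0).round(4),y.min(0).round(3),y.max(0).round(3))
t=r[r[:,2]>r[:,2].max()-.008];print('red',len(r),r.min(0).round(3),r.max(0).round(3),'top',t.mean(0).round(4))
q=P[S&(P[...,2]>.005)&(P[...,2]<.011)];
rr=cv2.minAreaRect(q[:,:2].astype(np.float32)*1000);b=cv2.boxPoints(rr);print('plate',np.round(rr[0],1),np.round(rr[1],1),round(rr[2],2))
v=t.mean(0)-np.median(y,0);print('dir knob->stamp',np.degrees(np.arctan2(v[1],v[0])).round(2),np.hypot(v[0],v[1]).round(4))
E
python3 hold.py w1
python3 -c "
from h import *
rel([.50,.31,.21],rot([-.13,.99,0],[0,0,-1]))"
```

```text
yel 108 [0.481  0.3084 0.0599] [0.475 0.303 0.057] [0.486 0.315 0.062]
red 185 [0.541 0.311 0.072] [0.557 0.326 0.079] top [0.5489 0.3177 0.0748]
plate [509.8 313. ] [149.3  60.6] 8.52
dir knob->stamp 7.79 0.0685
xyz [-24.9, 242.8, 39.8] rot [0.0004, -0.0012, -0.004]
```

Run:
```python
from h import *
rel([.481,.3085,.054],rot([-.141,.990,0],[0,0,-1]))
d=dict(np.load('w1.npz'));P=cloud(d);h=hsv(d)
g=P[(h[...,0]>50)&(h[...,0]<75)&(h[...,1]>130)&(P[...,2]>.003)&(P[...,2]<.09)&(P[...,1]>.3)];print(g.min(0),g.max(0))
```

```text
xyz [-6.0, 243.6, 195.8] rot [0.0004, -0.0012, -0.0149]
[0.53794723 0.3877237  0.01042024] [0.56913218 0.43113978 0.06959281]
```

Call:
play_rows:
  xyz:
    - [-1,50,20]
    - [-3,105,40]
    - [-4,160,60]
    - [-5,210,80]
    - [-6,243.5,100]
    - [-6,243.5,130]
    - [-6,243.5,160]
    - [-6,243.5,185]
    - [-6,243.5,196]
    - [-6,243.5,196]
  rot:
    - [0,0,-0.005]
    - [0,0,-0.01]
    - [0,-0.001,-0.015]
    - [0,-0.001,-0.015]
    - [0,-0.001,-0.015]
    - [0,-0.001,-0.015]
    - [0,-0.001,-0.015]
    - [0,-0.001,-0.015]
    - [0,-0.001,-0.015]
    - [0,-0.001,-0.015]
  grip: [0.6,0.6,0.6,0.6,0.6,0.6,0.6,0.6,0.6,0.6]

```text
time_s: 2.7
eef_pos: [0.4788, 0.3103, 0.0539]
eef_rot: [-0.0, -0.073, 0.997, -0.0]
wrist_force: [-0.0, 1.2, 1.2]
opening: 0.602
grasp_force: 0.0
```

```bash
python3 snap.py w2; python3 hold.py w2; python3 -c "
from h import *
rel([.481,.3085,.054],rot([-.141,.990,0],[0,0,-1]))"
```

```text
2.7 [0.4788 0.3103 0.0539] [-3.000e-04 -7.300e-02  9.973e-01 -2.000e-04] [ 0.367  0.424  1.742 -0.     0.977 -1.35 ]
yel 504 [0.481  0.3093 0.06  ] [0.476 0.303 0.058] [0.486 0.316 0.062]
red 208 [0.543 0.314 0.022] [0.549 0.326 0.032] top [0.5451 0.3197 0.0272]
plate [501.3 312.6] [133.3  59.5] 8.88
dir knob->stamp 9.24 0.065
xyz [-1.1, -2.1, 0.8] rot [0.0001, 0.0012, 0.0043]
```

View pics/w2.png

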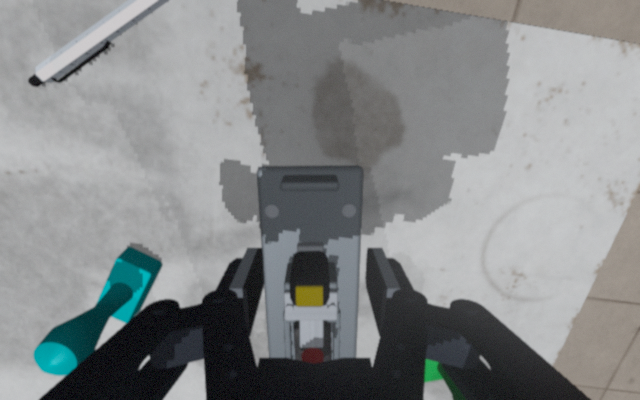

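The knob (yellow dot at (310,295)) sits between the fingers, aligned with them. I'll close on it and pull along tool +x.

Call:
play_rows:
  xyz:
    - [-1,-1,0]
    - [-1,-1,0]
    - [-1,-1,0]
    - [-1,-1,0]
    - [-1,-1,0]
    - [4,-1,0]
    - [10,-1,0]
    - [16,-1,0]
    - [22,-1,0]
    - [27,-1,0]
  rot:
    - [0,0,0.004]
    - [0,0,0.004]
    - [0,0,0.004]
    - [0,0,0.004]
    - [0,0,0.004]
    - [0,0,0.004]
    - [0,0,0.004]
    - [0,0,0.004]
    - [0,0,0.004]
    - [0,0,0.004]
  grip: [0,0,0,0,0,0,0,0,0,0]

```text
time_s: 4.0
eef_pos: [0.4555, 0.3045, 0.0557]
eef_rot: [0.003, -0.071, 0.997, -0.0]
wrist_force: [6.2, -4.6, 0.6]
opening: 0.194
grasp_force: 59.3
```

Call:
play_rows:
  xyz:
    - [2,0,0]
    - [3,0,0]
    - [4,0,0]
    - [5,0,0]
    - [6,0,0]
    - [7,0,0]
    - [7,0,0]
    - [7,0,0]
    - [7,0,0]
    - [7,0,0]
  rot:
    - [0,0,0]
    - [0,0,0]
    - [0,0,0]
    - [0,0,0]
    - [0,0,0]
    - [0,0,0]
    - [0,0,0]
    - [0,0,0]
    - [0,0,0]
    - [0,0,0]
  grip: [0,0,0,0,0,0,0,0,0,0]

```text
time_s: 5.25
eef_pos: [0.4528, 0.3041, 0.0558]
eef_rot: [0.007, -0.07, 0.997, 0.001]
wrist_force: [21.8, -0.8, -14.5]
opening: 0.192
grasp_force: 59.0
```

Call:
play_rows:
  xyz:
    - [-2,0,0]
    - [-2,0,0]
    - [-2,0,0]
    - [-2,0,0]
    - [-2,0,0]
    - [-2,0,-20]
    - [-2,0,-50]
    - [-2,0,-80]
    - [-10,0,-110]
    - [-10,0,-110]
  rot:
    - [0,0,0]
    - [0,0,0]
    - [0,0,0]
    - [0,0,0]
    - [0,0,0]
    - [0,0,0]
    - [0,0,0]
    - [0,0,0]
    - [0,0,0]
    - [0,0,0]
  grip: [0,0.6,0.6,0.6,0.6,0.6,0.6,0.6,0.6,0.6]

```text
time_s: 6.5
eef_pos: [0.4581, 0.3063, 0.167]
eef_rot: [0.003, -0.071, 0.998, 0.001]
wrist_force: [0.8, -0.3, -0.1]
opening: 0.602
grasp_force: 0.0
```

```bash
python3 snap.py w3; python3 hold.py w3
```

```text
6.5 [0.4581 0.3063 0.167 ] [ 3.300e-03 -7.060e-02  9.975e-01  9.000e-04] [ 0.374  0.214  1.747 -0.     1.174 -1.338]
yel 204 [0.4523 0.3046 0.0599] [0.447 0.298 0.057] [0.458 0.311 0.062]
red 333 [0.54  0.311 0.028] [0.557 0.329 0.078] top [0.5471 0.3199 0.0745]
plate [509.5 314.1] [149.7  59.5] 8.9
dir knob->stamp 9.19 0.096
```

View pics/w3.png

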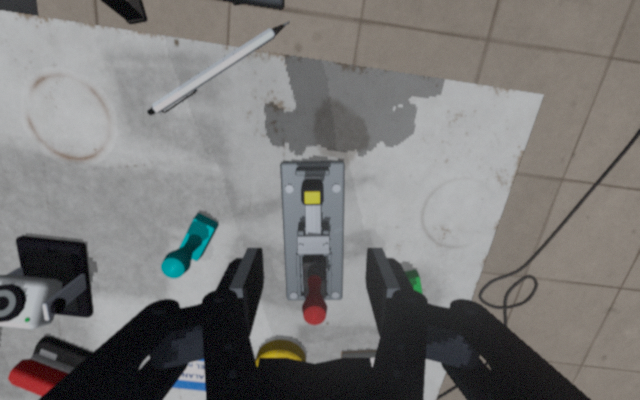

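The knob has moved 29 mm and is now 98 mm from the pocket, so the catch is fully out. Next is the stamp.

```bash
python3 -c "
from h import *
rel([.549,.3197,.059],rot([-.151,.9885,0],[0,0,-1]))"
```

```text
xyz [-93.0, 0.7, 106.4] rot [0.0005, 0.0032, -0.0103]
```

Call:
play_rows:
  xyz:
    - [-35,0,10]
    - [-70,0.5,20]
    - [-93,0.7,35]
    - [-93,0.7,60]
    - [-93,0.7,85]
    - [-93,0.7,100]
    - [-93,0.7,106]
    - [-93,0.7,106]
    - [-93,0.7,106]
    - [-93,0.7,106]
  rot:
    - [0,0.003,-0.01]
    - [0,0.003,-0.01]
    - [0,0.003,-0.01]
    - [0,0.003,-0.01]
    - [0,0.003,-0.01]
    - [0,0.003,-0.01]
    - [0,0.003,-0.01]
    - [0,0.003,-0.01]
    - [0,0.003,-0.01]
    - [0,0.003,-0.01]
  grip: [0.6,0.6,0.6,0.6,0.6,0.6,0.6,0.6,0.6,0.6]

```text
time_s: 7.8
eef_pos: [0.5488, 0.3195, 0.0594]
eef_rot: [-0.0, -0.076, 0.997, 0.0]
wrist_force: [-0.7, 0.0, -0.3]
opening: 0.601
grasp_force: 0.0
```

```bash
python3 snap.py w4
python3 - <<'E'
from h import *
rel([.549,.3197,.059],rot([-.151,.9885,0],[0,0,-1]))
d=dict(np.load('w4.npz'));P=cloud(d)
from bench import vision
for n in ['scene','top']:
    d=vision.camera(n);P=cloud(d);r=P[mask(d,'red')&(abs(P[...,0]-.55)<.03)&(abs(P[...,1]-.318)<.03)];print(n,len(r),r.mean(0) if len(r) else '')
    if n=='scene': cv2.imwrite('pics/s4.png',cv2.resize(d['color'][140:260,200:340,::-1],(700,600)))
E
```

```text
7.8 [0.5488 0.3195 0.0594] [-1.000e-04 -7.550e-02  9.971e-01  2.000e-04] [ 0.34   0.531  1.565  0.     1.046 -1.382]
xyz [-0.3, 0.2, 0.3] rot [0.0003, -0.0005, -0.0004]
scene 111 [0.54695397 0.31536384 0.05607602]
top 0
```

View pics/w4.png

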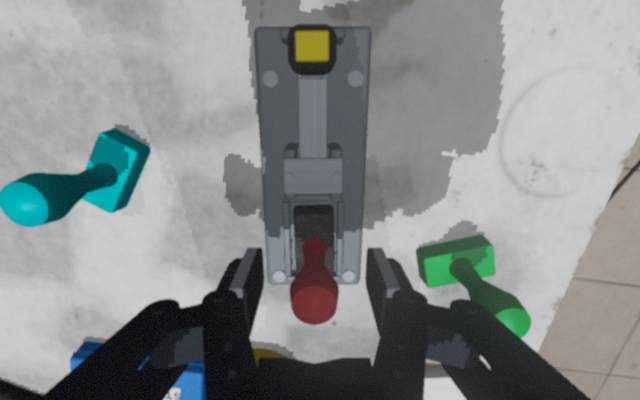

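The handle is centred between the pads at (314,295), and the tongue is clear of the base. I'll close and lift.

Call:
play_rows:
  xyz:
    - [0,0,0]
    - [0,0,0]
    - [0,0,0]
    - [0,0,0]
    - [0,0,0]
    - [0,0,-6]
    - [0,0,-14]
    - [0,0,-30]
    - [0,0,-60]
    - [0,0,-90]
  rot:
    - [0,0,0]
    - [0,0,0]
    - [0,0,0]
    - [0,0,0]
    - [0,0,0]
    - [0,0,0]
    - [0,0,0]
    - [0,0,0]
    - [0,0,0]
    - [0,0,0]
  grip: [0,0,0,0,0,0,0,0,0,0]

```text
time_s: 9.2
eef_pos: [0.5484, 0.3193, 0.1502]
eef_rot: [-0.001, -0.076, 0.997, -0.0]
wrist_force: [0.2, 0.3, -0.4]
opening: 0.215
grasp_force: 58.5
```

Run:
```python
from h import *
L=np.array([.5833,.0551,.062]);yaw=np.radians(182)
l=np.array([.5*np.cos(yaw),.5*np.sin(yaw),.866]);ly=[-np.sin(np.radians(2)),np.cos(np.radians(2)),0]
print('TCP target',(L+l*(.11+.0524)))
rel(L+l*(.11+.0524),rot(ly,-l))
rel(L+l*(.11+.0524)+l*.06,rot(ly,-l))
```

```text
TCP target [0.50214946 0.05226616 0.2026384 ]
xyz [86.1, -257.0, -52.4] rot [0.0305, -0.5245, 0.1136]
xyz [115.9, -253.5, -104.3] rot [0.0305, -0.5245, 0.1136]
```

Call:
play_rows:
  xyz:
    - [10,-10,-30]
    - [20,-40,-60]
    - [35,-80,-80]
    - [55,-120,-95]
    - [75,-160,-104]
    - [95,-200,-104]
    - [110,-230,-104]
    - [116,-253.5,-104]
    - [116,-253.5,-104]
    - [116,-253.5,-104]
  rot:
    - [0,0,0]
    - [0,-0.05,0.01]
    - [0.005,-0.13,0.028]
    - [0.01,-0.23,0.05]
    - [0.018,-0.33,0.07]
    - [0.024,-0.43,0.093]
    - [0.03,-0.5245,0.1136]
    - [0.0305,-0.5245,0.1136]
    - [0.0305,-0.5245,0.1136]
    - [0.0305,-0.5245,0.1136]
  grip: [0,0,0,0,0,0,0,0,0,0]

```text
time_s: 10.45
eef_pos: [0.4724, 0.0514, 0.2535]
eef_rot: [0.259, -0.017, 0.966, 0.004]
wrist_force: [-0.7, 0.3, -0.5]
opening: 0.217
grasp_force: 58.7
```

```bash
python3 snap.py w5
python3 - <<'E'
from h import *
from bench import vision,readout
T=pose(readout.get_obs())
ims=[]
for n in ['scene','top']:
    d=vision.camera(n);np.savez(n+'5.npz',**d);E=np.array(d['extrinsics']);K=np.array(d['camera_matrix'])
    p=T[:3,3];c=np.linalg.inv(E)@[*p,1];u,v=(K@(c[:3]/c[2]))[:2].astype(int);print(n,u,v)
    u=max(u,60);v=max(v,60);ims.append(cv2.resize(d['color'][v-50:v+50,u-50:u+50,::-1],(400,400),interpolation=cv2.INTER_CUBIC))
cv2.imwrite('pics/s5.png',np.hstack(ims))
w=dict(np.load('w5.npz'));cv2.imwrite('pics/w5.png',w['color'][:,:,::-1])
E
```

```text
10.45 [0.4724 0.0514 0.2535] [ 0.2591 -0.0167  0.9657  0.0044] [-0.227 -0.418  2.219  0.175  0.838 -1.917]
scene 353 214
top 399 208
```

View pics/w5.png

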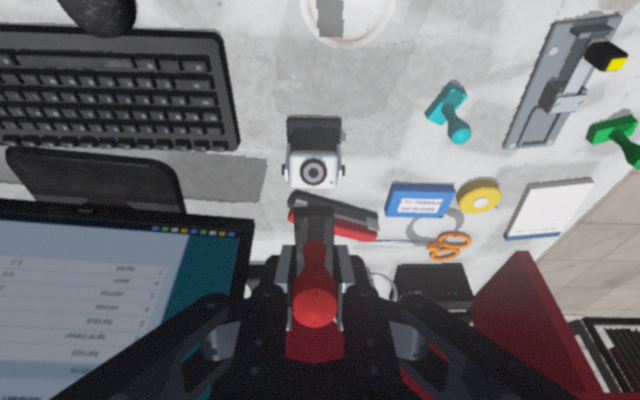

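View pics/s5.png

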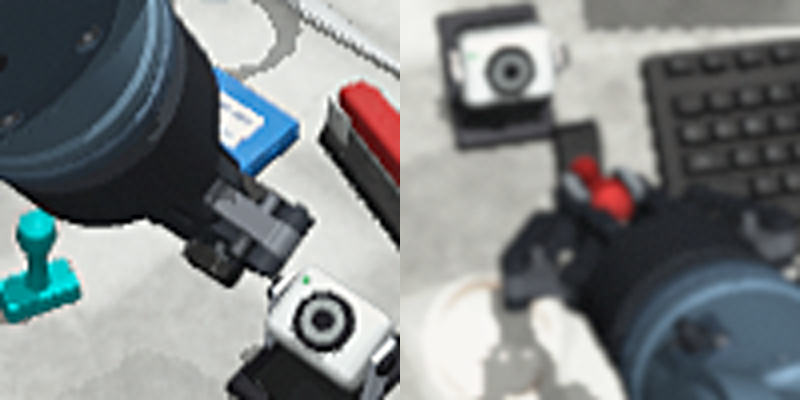

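The wrist view shows the desk camera square-on, with its lens at (313,172). The stamp is straight in the grip, with its base at (315,220). I'll refine the lens pose and the in-hand offset from this frame.

```bash
python3 fit.py w5 278 352 112 192
python3 - <<'E'
from h import *
d=dict(np.load('w5.npz'));K=d['camera_matrix'];E=d['extrinsics'];P=cloud(d)
g=cv2.cvtColor(d['color'],cv2.COLOR_RGB2GRAY)
# head white blob rect
h=hsv(d);W=((P[...,2]>.035)&(P[...,2]<.1)&(h[...,2]>140)&(h[...,1]<40));W[:112]=0;W[192:]=0;W[:,:278]=0;W[:,352:]=0
# lens: dark disc in head -> bounding ellipse
D=(g<110);D[:150]=0;D[190:]=0;D[:,:297]=0;D[:,330:]=0
cn,_=cv2.findContours(D.astype(np.uint8),cv2.RETR_EXTERNAL,cv2.CHAIN_APPROX_NONE);
for k in cn:
    if len(k)>25:
        e=cv2.fitEllipse(k);print('ell',np.round(e[0],1),np.round(e[1],1))
        u,v=e[0];r=E[:3,:3]@np.array([(u-K[0,2])/K[0,0],(v-K[1,2])/K[1,1],1]);o=E[:3,3];print(' at z=.062',(o+r*(.062-o[2])/r[2]).round(4))
# head edges (rows) per column in face strip: top/bottom of white
for nm,f in(('top',np.argmax(W,0)),('bot',W.shape[0]-1-np.argmax(W[::-1],0))):
    cols=np.arange(294,334);k=np.polyfit(cols,f[cols],1);print(nm,'slope deg',np.degrees(np.arctan(k[0])).round(2),f[cols].tolist()[::4])
# stamp in tool frame
He=d['hand_eye'];Pt=cloud(d,He)
m=mask(d,'red')&(d['depth']>0)&(abs(Pt[...,0])<.03)&(abs(Pt[...,1])<.025)&(Pt[...,2]>-.03)&(Pt[...,2]<.05)
for a,b in((-.025,-.015),(-.015,-.005),(-.005,.005),(.02,.03),(.03,.038)):
    q=Pt[m&(Pt[...,2]>a)&(Pt[...,2]<b)]
    if len(q):print('red',a,len(q),q.mean(0).round(4),q.min(0).round(4),q.max(0).round(4))
m=(g<90)&(abs(Pt[...,0])<.03)&(abs(Pt[...,1])<.03)&(Pt[...,2]>.03)&(Pt[...,2]<.062)
q=Pt[m];print('base',len(q),q.min(0).round(4),q.max(0).round(4)); t=q[(q[:,2]<.044)];print(len(t),t.min(0).round(4),t.max(0).round(4))
r=cv2.minAreaRect(q[:,:2].astype(np.float32)*1000);print(np.round(r[0],1),np.round(r[1],1),r[2])
E
```

```text
n 1345 [0.57  0.019 0.035] [0.607 0.092 0.069]
front 809 [0.5849 0.0546 0.0564] n [-0.503 -0.008  0.864] tilt 30.2 yaw -179.0
face rect mm [0.2 1.3] [63.9 38.2] 1.6
head xy rect [587.4  55.2] [37.3 73.3] 3.13
foot rect [573.9  54.8] [47.2 64.9] 0.75
ell [312.9 171.2] [24.8 25.2]
 at z=.062 [0.5819 0.0546 0.062 ]
ell [313.8 150.6] [ 1.9 31.8]
 at z=.062 [0.5526 0.0546 0.062 ]
top slope deg 1.5 [154, 154, 154, 154, 154, 155, 155, 155, 155, 154]
bot slope deg 0.21 [186, 187, 187, 187, 187, 187, 187, 187, 187, 187]
red -0.025 1135 [-0.0001  0.001  -0.017 ] [-0.0104 -0.0082 -0.0197] [ 0.0083  0.0097 -0.015 ]
red -0.015 932 [ 0.0048  0.0007 -0.0111] [-0.0113 -0.0082 -0.015 ] [ 0.0095  0.0103 -0.005 ]
red -0.005 140 [ 0.0075  0.0002 -0.0012] [ 0.0047 -0.0065 -0.005 ] [0.0091 0.0073 0.0049]
red 0.02 97 [ 0.0028 -0.0003  0.0246] [ 0.0001 -0.0046  0.02  ] [0.0047 0.005  0.0298]
red 0.03 33 [ 0.0032 -0.001   0.032 ] [ 0.0001 -0.0047  0.0301] [0.005  0.0063 0.0356]
base 1972 [-0.0196 -0.0114  0.0301] [0.0208 0.0118 0.0508]
1810 [-0.0196 -0.0104  0.0301] [0.0204 0.0116 0.044 ]
[0.7 0. ] [40.3 23.2] 0.6685267686843872
```

The base is 40 mm long along tool x and 23 mm along tool y, so the stamp's long side lies along tool x. It needs a quarter turn about the tool axis to bring the long side level.

```bash
cat > tgt.py <<'E'
from h import *
L=np.array([.5826,.0549,.062]);a=np.radians(1.4)
l=np.array([-.5*np.cos(a),-.5*np.sin(a),.866]);ly=np.array([-np.sin(a),np.cos(a),0])
p=L+l*(.11+.0524);rel(p,rot(np.cross(-l,ly),-l));print(p)
rel(p+.06*l,rot(np.cross(-l,ly),-l))
E
python3 tgt.py
```

```text
xyz [-0.3, -0.2, 58.0] rot [0.0041, -0.0052, 1.5811]
[0.50142424 0.05291611 0.2026384 ]
xyz [-0.2, 0.2, -2.0] rot [0.0041, -0.0052, 1.5811]
```

Call:
play_rows:
  xyz:
    - [0,0,0]
    - [0,0,0]
    - [0,0,0]
    - [0,0,0]
    - [0,0,0]
    - [0,0,0]
    - [0,0,0]
    - [0,0,0]
    - [0,0,0]
    - [0,0,0]
  rot:
    - [0,0,0.16]
    - [0,0,0.33]
    - [0,0,0.5]
    - [0,0,0.67]
    - [0,0,0.84]
    - [0,0,1.0]
    - [0,0,1.17]
    - [0,0,1.34]
    - [0,0,1.5]
    - [0.004,-0.005,1.58]
  grip: [0,0,0,0,0,0,0,0,0,0]

```text
time_s: 11.85
eef_pos: [0.4721, 0.052, 0.2524]
eef_rot: [0.18, 0.676, 0.691, 0.185]
wrist_force: [0.6, 0.3, 0.3]
opening: 0.214
grasp_force: 58.7
```

```bash
python3 snap.py w6; python3 tgt.py
python3 - <<'E'
from h import *
d=dict(np.load('w6.npz'));He=d['hand_eye'];Pt=cloud(d,He);g=cv2.cvtColor(d['color'],cv2.COLOR_RGB2GRAY)
m=(g<90)&(abs(Pt[...,0])<.03)&(abs(Pt[...,1])<.03)&(Pt[...,2]>.03)&(Pt[...,2]<.062)
q=Pt[m];r=cv2.minAreaRect(q[:,:2].astype(np.float32)*1000);print(len(q),q.min(0),q.max(0),r)
E
```

```text
11.85 [0.4721 0.052  0.2524] [0.1803 0.6755 0.6906 0.1853] [-0.221 -0.415  2.22   0.165  0.834 -0.322]
xyz [0.1, 0.6, 57.7] rot [-0.0006, -0.0, -0.0048]
[0.50142424 0.05291611 0.2026384 ]
xyz [0.1, 0.5, -2.3] rot [-0.0006, -0.0, -0.0048]
1937 [-0.0193873  -0.01272605  0.03000321] [0.02052593 0.0095519  0.04967986] ((0.6373958587646484, -1.7242231369018555), (39.87997817993164, 22.2793025970459), 0.4400201737880707)
```

Call:
play_rows:
  xyz:
    - [0,0.3,10]
    - [0,0.5,20]
    - [0,0.5,30]
    - [0,0.5,40]
    - [0,0.5,48]
    - [0,0.5,54]
    - [0,0.5,58]
    - [0,0.5,58]
    - [0,0.5,58]
    - [0,0.5,58]
  rot:
    - [0,0,0]
    - [0,0,0]
    - [0,0,0]
    - [0,0,0]
    - [0,0,0]
    - [0,0,0]
    - [0,0,0]
    - [0,0,0]
    - [0,0,0]
    - [0,0,0]
  grip: [0,0,0,0,0,0,0,0,0,0]

```text
time_s: 13.15
eef_pos: [0.5016, 0.0519, 0.203]
eef_rot: [0.181, 0.675, 0.691, 0.185]
wrist_force: [0.4, -0.3, -1.0]
opening: 0.216
grasp_force: 58.7
```

```bash
python3 tgt.py
python3 - <<'E'
from h import *
from bench import vision
ims=[]
for n,(u,v) in(('scene',(370,225)),('top',(385,195))):
    d=vision.camera(n);ims.append(cv2.resize(d['color'][v-50:v+50,u-50:u+50,::-1],(400,400),interpolation=cv2.INTER_CUBIC))
cv2.imwrite('pics/s7.png',np.hstack(ims))
E
```

```text
xyz [1.0, -0.3, 0.2] rot [0.0008, 0.0008, 0.0001]
[0.50142424 0.05291611 0.2026384 ]
xyz [1.0, -0.2, -59.8] rot [0.0008, 0.0008, 0.0001]
```

View pics/s7.png

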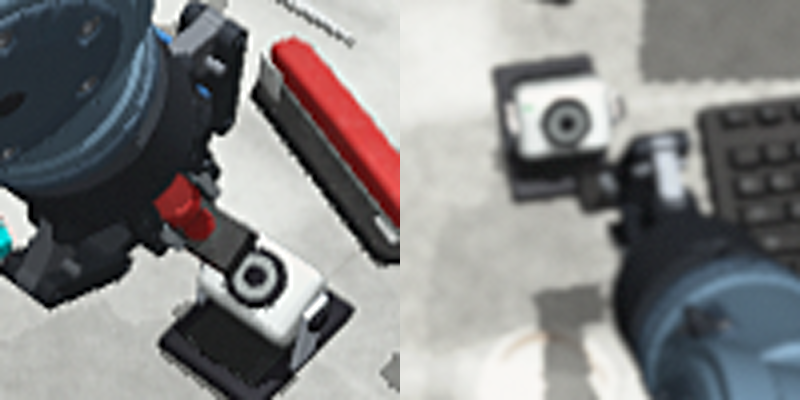

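The picture shows the stamp base facing the lens, with its long side level. One small correction and settle, then hand in.

Call:
play_rows:
  xyz:
    - [0.5,0.3,0]
    - [0.5,0.3,0]
    - [0.5,0.3,0]
    - [0.5,0.3,0]
    - [0.5,0.3,0]
    - [0.5,0.3,0]
    - [0.5,0.3,0]
    - [0.5,0.3,0]
    - [0.5,0.3,0]
    - [0.5,0.3,0]
  rot:
    - [0,0,0]
    - [0,0,0]
    - [0,0,0]
    - [0,0,0]
    - [0,0,0]
    - [0,0,0]
    - [0,0,0]
    - [0,0,0]
    - [0,0,0]
    - [0,0,0]
  grip: [0,0,0,0,0,0,0,0,0,0]

```text
time_s: 14.5
eef_pos: [0.5017, 0.0524, 0.2027]
eef_rot: [0.181, 0.675, 0.691, 0.185]
wrist_force: [0.5, 0.2, -0.0]
opening: 0.213
grasp_force: 58.7
```

```bash
python3 tgt.py; python3 -c "
from bench import ctrl
print(ctrl.hand_in())"
```

```text
xyz [0.5, -0.3, -0.1] rot [0.0001, 0.0006, -0.0001]
[0.50142424 0.05291611 0.2026384 ]
xyz [0.5, -0.3, -60.1] rot [0.0001, 0.0006, -0.0001]
the job is handed in; nothing more can be done
None
```

I pulled the catch to its stop, lifted out the red stamp and handed in at 14.5 s, holding it about 11 cm in front of the lens, square to it with the long side level. By my measurements it is within a few millimetres and about 1°; no verdict came back.

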